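# Click the tally wheel home

### The arm

A 6-joint arm with a two-finger parallel gripper is mounted at the origin on a cart in front of the work surface, level with it; the furniture and walls round the work are solid. World frame = base frame: x ahead of the robot, y to its left, z up, the work surface at z = 0. Lengths are in m, angles in rad, forces in N, time in s.
With the tool pointing down it reaches from about 0.325 to 0.85 m from the base axis. Payload 4.4 kg.
Tool frame: the origin (TCP) lies on the centre line of the jaws, within the pads' length; the fingertips stand bot.tips_ahead ahead of it and the grasp point (between the pads) lies 3 mm ahead of it (bot.tips_ahead is the distance from the TCP to the fingertips, in m); z points along the fingers, y is the line along which they close (so a half turn about z gives the same grasp; the last joint's range is limited). The gripper opens to 94 mm and grips with 3 to 60 N. Pads are 16 mm wide; open, the fingers measure 119 mm over their backs; the gripper's body (75 mm by 177 mm) begins 78 mm behind the grasp point.
Start: joints at [1.169, 0.207, 1.542, -0, 1.393, -0.15], TCP at [0.143, 0.557, 0.227] pointing down, gripper open.
Joint ranges: [-2.73, 2.73], [-0.86, 2.22], [0.23, 2.46], [-1.11, 4.25], [0.08, 2.63], [-2.82, 2.82]. Speed limits (rad/s): [2.79, 2.79, 3.14, 3.14, 3.14, 3.14].

### API

Orientations are given as a unit quaternion [x, y, z, w].
In Python, from plant import bot gives the robot as it stands.
- The arm moves only by the tool jog_arm, never from a script. Its argument "moves" is a list of rows, each a list of 2 entries, a list of its own where there are three numbers: the shift along the tool's x, y, z in mm, then the turn about the tool's z in degrees. In form: [[[dx, dy, dz], turn], ...]. A call has 1 to 20 rows; each row is the pose to reach, as a shift and turn from the pose commanded when the call began, along the tool's axes at that moment; what a row does not reach only later rows make up. A row lasts 1/8 s, in which the tool goes at most 62.5 mm and 10.7 degrees, less where a joint would pass 70% of its speed; a pose out of reach is approached as far as the arm can. A call with a gripper value outside its range is refused whole. "jaw" is the opening, from 0 (shut) to 1 (fully open), set as the call begins (left out, the last holds). The fingers move at their own pace and stop on an object; "grip_force" is the grip in N (left out, the last holds). Time passes only in rows, so rows that repeat a pose let the fingers close. It gives the time, the measured TCP pose, the force, the opening and the grip force at its end, in the units of the state.
- bot.read_state(): the state, without advancing time (a new reading comes with each control period).
- bot.snapshot(name): name is "scene" or "top" or "wrist"; returns a dict with "pixels" (384x512x3 uint8, blue, green, red), "z_map" (384x512 float32, m along the optical axis (not along the pixel's ray), 0 where there is no reading), "camera_matrix" (3x3 intrinsics, pixels), "R" (3x3) and "t" (3): a world point X has camera coordinates R X + t. Camera axes: x right, y down, z forward; pixel columns grow to the right and rows downward; lengths in m; the calibration is good to about 2 mm. A picture is of the moment at which its call begins.
- bot.job_done(): hands the job in; it is judged then, once.
The state is a dict: "time": time; "joint_positions": joint angles; "qd": joint speeds; "joint_efforts": joint torques, N m; "position": TCP position; "eef_rot": TCP orientation; "wrist_force": force on the tool from outside, world axes, zero at the start; "wrist_torque": the same for the moment, N m; "gripper_width": opening from 0.0 (shut) to 1.0 (fully open); "gripper_force": force on a finger pad.
Only numpy, scipy, OpenCV 4.12 (cv2) and the standard library are available. Lean on these libraries where they do the work, as an engineer would, in place of code of your own. Each camera call takes 0.05 s, during which the arm holds its last target. There are 200 camera calls.

### The job

Zero the stock tally before the shop opens: with a fingertip, gently flick the edge of the big wheel on the tally board clockwise (seen from above), as many clicks as it takes, until its one studded lobe has clicked home at the steel pointer in front of that wheel, and do not let it go a click past. Only push the wheel: grip and lift nothing, do not shove the board out of place, and leave the small wheel, the balm tin and the soap bar as they are.

Things in the scene. Friction and masses are not known exactly. Their poses are not given: they have to be found in the camera images.
- tally_board: Loose weighted wooden board on a grippy rubber sole, 165 (x) x 250 (y) x 30 mm high, about 1.8 kg. Origin: centre of its underside; at yaw 0 x points away from the robot, y left along its long side, z up. It carries two flat eight-lobed wheels on upright axes: the big one at y = +52 mm, the small one at y = -80 mm (x = 0). Outside the wheels nothing on it is higher than 34 mm.
- big_wheel (a joint): Big wheel's angle in rad, growing clockwise from above; 0 = studded lobe at the pointer (board's -x). A sprung click holds it at each multiple of pi/4; pushed past half a click (0.39 rad) it snaps on by itself. About 1.5 N at a lobe does it. Starts two to four clicks short of 0, now and then balanced between two clicks. In a click the lobes point along the board's x and y axes and diagonals.
- big_hub (a point): On the big wheel's axis at its upper face, 60 mm above the table. Wooden disc of radius 46 mm, 24 mm thick, its underside 6 mm above the board's top; eight radial lobes 10 mm wide with round ends (rounding centred at radius 58 mm, tips at 63 mm), with gaps of 34 mm between neighbours for a fingertip. A steel cap 18 mm wide stands 3 mm above the hub.
- big_stud (a point): Top of the steel stud, 9 mm wide and 5 mm high, that stands on one lobe of the big wheel, 53.5 mm from its axis, 65 mm above the table. It turns with the wheel.
- pointer (a point): Top of the small steel diamond on the board, 72.5 mm in front (-x of the board) of the big wheel's axis, 34 mm above the table; it is the zero mark of the big wheel.
- small_wheel (a joint): Angle of the small wheel in rad, clockwise positive; starts at 0 and turns easily with light friction. Must stay as it is.
- small_hub (a point): On the axis of the small wheel at its upper face (54 mm above the table). The wheel reaches 30 mm from its axis, 18 mm thick. Leave it alone.
- balm_tin: Loose round tin, 54 mm wide, 21 mm high, just left of the board; origin: centre of its underside. Leave it alone.
- soap_bar: Loose wrapped soap bar, 53 x 78 x 25 mm, just right of the board; origin: centre of its underside. Leave it alone.

How it is judged:
At the end, for the whole second after the job is handed in: The big wheel rests in its zero click (within 0.12 rad), studded lobe at the pointer; the small wheel is within 0.2 rad of its start; board, tin and soap are within 25 mm of where they stood and at rest (value of joint big_wheel between -0.12 and 0.12 rad and velocity of joint big_wheel between -0.1 and 0.1 rad/s and value of joint small_wheel between -0.2 and 0.2 rad and distance of each of tally_board, balm_tin, soap_bar from where it was at the start of the episode below 0.025 m and linear speed of tally_board below 0.01 m/s); the robot touches nothing.
It fails at once if the big wheel goes past the zero mark, over into the next click (value of joint big_wheel above 0.45 rad).
It fails at once if the big wheel is gripped or forced (over 20 N from the fingers), or pushed with anything but the fingers (contact force between the fingers and big_wheel above 20 N or contact force between the arm and big_wheel above 1 N).
It fails at once if the small wheel is turned (value of joint small_wheel above 0.25 rad or value of joint small_wheel below -0.25 rad).
It fails at once if the board is shoved away, lifted or tipped (distance of tally_board from where it was at the start of the episode above 0.03 m or height (world z) of tally_board above 0.012 m or angle between tally_board's own z axis and vertical above 0.12 rad).
It fails at once if the tin or the soap is moved or lifted (distance of any of balm_tin, soap_bar from where it was at the start of the episode above 0.03 m or height (world z) of any of balm_tin, soap_bar above 0.012 m).
It also fails if it takes over 58 s, if anything falls off the work surface, if the arm or the gripper's body presses on something with over 40 N, if the wrist force passes 120 N, or if a joint passes its speed limit or range.

## Working session

There is one attempt and no reset: what is moved stays moved. The work goes in short steps, Python scripts to look and compute and a tool call to move; the robot and the scene stay as the last step left them, time stands still between calls to the robot, and variables do not carry over. Pictures are saved under pics/ and viewed, at most 10 in all, crops included, and the job is handed in when it is done.

Besides the shell and the picture viewer there is one more tool, called after ">>>" in YAML: its name, and indented under it one key for each argument. jog_arm: Moves the arm, as the interface text tells. Its arguments: {"type":"object","properties":{"moves":{"type":"array","items":{"type":"array"}},"jaw":{"type":"number"},"grip_force":{"type":"number"}},"required":["moves"]}

```bash
mkdir -p pics; cat > h.py <<'E'
import numpy as np,cv2
from plant import bot
def ray(s,u,v,z):
    K,R,t=map(np.array,(s["camera_matrix"],s["R"],s["t"])); c=-R.T@t
    d=R.T@np.linalg.inv(K)@[u,v,1]; return c+d*(z-c[2])/d[2]
def proj(s,X):
    p=np.array(s["camera_matrix"])@(np.array(s["R"])@np.array(X)+np.array(s["t"])); return p[:2]/p[2]
E
python3 - <<'E'
from h import *
s=bot.snapshot("top");cv2.imwrite("pics/top.png",s["pixels"])
s2=bot.snapshot("scene");cv2.imwrite("pics/both.png",np.hstack([cv2.resize(s["pixels"],(400,300)),cv2.resize(s2["pixels"],(400,300))]))
for a in(s,s2):print(-np.array(a["R"]).T@a["t"],a["camera_matrix"][0][0])
print(bot.read_state(),bot.tips_ahead)
E
```

```text
[0.33545277 0.03036273 0.91375561] 357.26903997574914
[ 0.03223062 -0.70262886  0.56512859] 478.2707565987112
{'time': 0.1, 'joint_positions': array([ 1.16953026e+00,  2.07338996e-01,  1.54277883e+00, -8.84923504e-06,
        1.39351573e+00, -1.50532297e-01]), 'qd': array([ 1.73448958e-05, -9.86474586e-04, -2.84978428e-03, -2.62920727e-05,
        1.34852837e-03,  4.81406989e-04]), 'joint_efforts': array([ 1.18931446e-03, -3.71864247e+01, -2.82293165e+01,  7.00933719e-02,
        3.11045686e-02, -6.36719597e-05]), 'position': array([0.14243001, 0.55638102, 0.2264198 ]), 'eef_rot': array([ 1.25037904e-01,  9.92151441e-01, -9.83040784e-04, -2.73792511e-04]), 'wrist_force': array([ 0.10630696, -0.14716657,  0.94921178]), 'wrist_torque': array([-0.01802691, -0.0293768 , -0.00983732]), 'gripper_force': 0.0, 'gripper_width': 1.0017156688342135} 0.022
```

View pics/top.png

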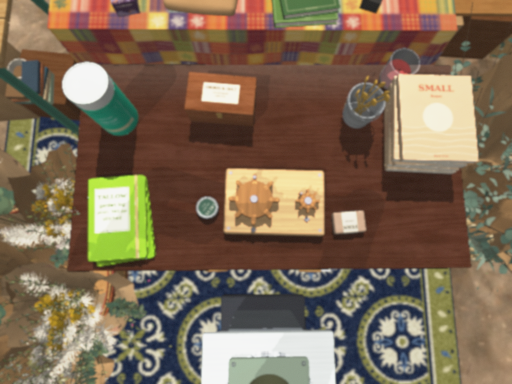

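View pics/both.png

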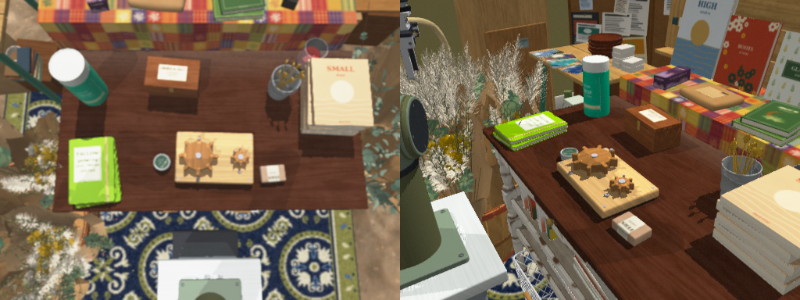

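The board spans about (225–325, 170–236) in the top view, with the big hub near (254,199) and the small hub near (308,201). The tin is at (207,207) and the soap at (349,222). I need a zoom to find the stud.

```bash
python3 - <<'E'
from h import *
s=bot.snapshot("top");a=s["pixels"][155:250,195:375]
s2=bot.snapshot("scene");p=proj(s2,[.39,.06,.05]).astype(int)
b=s2["pixels"][p[1]-45:p[1]+50,p[0]-60:p[0]+120]
cv2.imwrite("pics/z.png",np.vstack([cv2.resize(a,(568,300),interpolation=2),cv2.resize(b,(568,300),interpolation=2)]))
print(p)
# board corners by colour mask
hsv=cv2.cvtColor(s["pixels"],cv2.COLOR_BGR2HSV)
m=cv2.inRange(hsv,(10,50,150),(30,190,255));m[:150]=0;m[250:]=0;m[:,:200]=0;m[:,332:]=0
m=cv2.morphologyEx(m,2,np.ones((3,3)))
r=cv2.minAreaRect(cv2.convexHull(np.argwhere(m)[:,::-1].astype(np.int32)));print(r)
for q in cv2.boxPoints(r):print(ray(s,*q,.03))
for n,u,v,z in(("hub",254,199,.063),("small",308,201,.054),("tin",207,207,.021),("soap",349,222,.025),("box",220,85,.08)):print(n,ray(s,u,v,z),s["z_map"][v,u])
E
```

```text
[208 209]
((274.0239562988281, 201.06471252441406), (99.6082992553711, 64.67105102539062), 1.468800663948059)
[0.39318405 0.10736094 0.03      ]
[0.5566445  0.10491094 0.03      ]
[ 0.54925122 -0.1485557   0.03      ]
[ 0.38527781 -0.13821899  0.03      ]
hub [0.47005553 0.03176035 0.063     ] 0.8598063
small [ 0.46592298 -0.09997258  0.054     ] 0.8701736
tin [0.45690591 0.14995213 0.021     ] 0.90044546
soap [ 0.41666663 -0.20572297  0.025     ] 0.89200264
box [0.75568208 0.11539967 0.08      ] 0.891172
```

View pics/z.png

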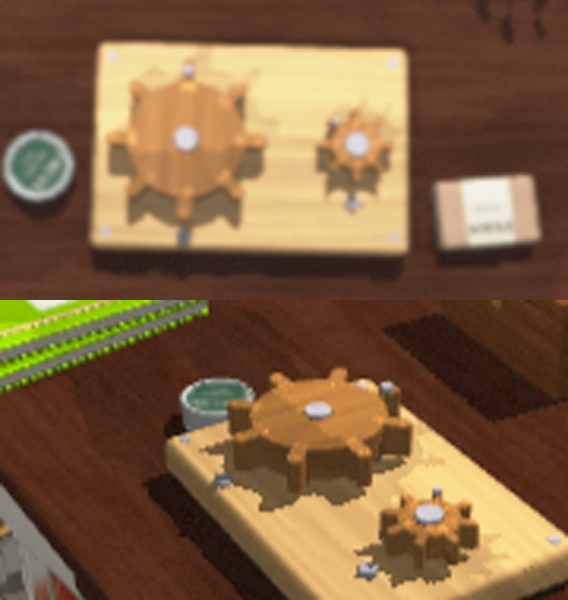

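Front lobe and lobes lie along the board axes, so the wheel is in a click. The stud is at crop (187,70), directly behind the hub (186,138), and the pointer is at (184,237). That makes it four clicks short. I'll use a shut-finger stroke across the front from right to left.

```bash
cat >> h.py <<'E'
from scipy.spatial.transform import Rotation as Ro
hub=np.array([.470,.032]); yaw=-.031
def goal(bx,by,z):  # board mm rel. hub, tcp z m -> tool shift mm, turn deg
    st=bot.read_state(); M=Ro.from_quat(st["eef_rot"]).as_matrix()
    X=np.r_[hub+np.array([[np.cos(yaw),-np.sin(yaw)],[np.sin(yaw),np.cos(yaw)]])@[bx/1e3,by/1e3],z]
    h=np.degrees(np.arctan2(M[1,1],M[0,1])-yaw)
    print((M.T@(X-st["position"])*1e3).round(1),"turn",h.round(2),"pos",st["position"].round(4),"t",st["time"])
E
python3 -c "
from h import *
goal(-90,-23,.2);goal(-90,-23,.13)"
```

```text
[-364.6 -468.9   27.3] turn 77.41 pos [0.1425 0.5566 0.2267] t 0.2
[-364.6 -468.8   97.3] turn 77.41 pos [0.1425 0.5566 0.2267] t 0.2
```

>>> jog_arm:
  moves:
    - [[-40,-50,0],8]
    - [[-75,-97,0],16]
    - [[-110,-142,5],24]
    - [[-145,-187,10],32]
    - [[-180,-232,15],40]
    - [[-215,-277,20],48]
    - [[-250,-322,25],56]
    - [[-285,-367,25],64]
    - [[-320,-412,25],72]
    - [[-350,-450,40],77.4]
    - [[-365,-469,60],77.4]
    - [[-365,-469,80],77.4]
    - [[-365,-469,95],77.4]
    - [[-365,-469,97],77.4]
    - [[-365,-469,97],77.4]
    - [[-365,-469,97],77.4]
  jaw: 0

```text
time: 2.2
position: [0.3806, 0.0121, 0.1312]
eef_rot: [0.718, 0.696, 0.001, 0.001]
wrist_force: [0.1, -0.3, 0.1]
gripper_width: 0.005
gripper_force: 0.0
```

```bash
python3 - <<'E'
from h import *
goal(-90,-23,.13)
s=bot.snapshot("wrist");s2=bot.snapshot("scene")
cv2.imwrite("pics/w.png",np.hstack([cv2.resize(s["pixels"],(400,300)),cv2.resize(s2["pixels"][130:280,130:330],(400,300))]))
print(bot.read_state()["gripper_width"],proj(s,[*hub,.063])/512*400,proj(s,[*hub,.06]))
E
```

```text
[-0.3 -1.2  1.2] turn 0.03 pos [0.3806 0.0121 0.1312] t 2.2
0.0035432193834509422 [287.43150432 137.96742562] [366.53349576 175.92124747]
```

View pics/w.png

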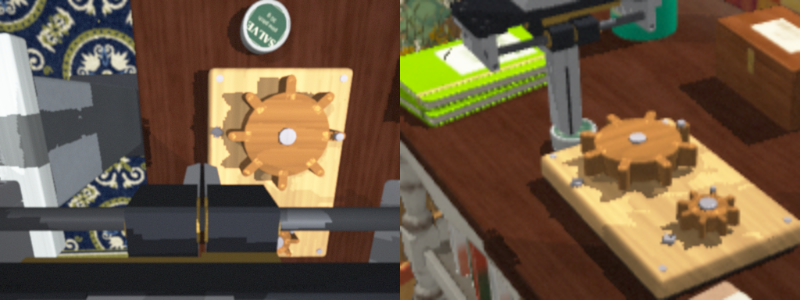

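The wrist view puts the hub at (288,137), which matches the prediction, and the stud at (340,136), directly behind it. I'll do the first flick now: descend, enter the gap, stroke left, retreat.

>>> jog_arm:
  moves:
    - [[0,-1,30],0]
    - [[0,-1,55],0]
    - [[0,-1,67],0]
    - [[0,-1,67],0]
    - [[0,10,67],0]
    - [[0,20,67],0]
    - [[0,26,67],0]
    - [[0,26,67],0]
    - [[6,26,67],0]
    - [[12,26,67],0]
    - [[18,26,67],0]
    - [[24,26,67],0]
    - [[30,26,67],0]
    - [[36,26,67],0]
    - [[41,26,67],0]
    - [[46,26,67],0]
    - [[46,26,67],0]
    - [[46,14,67],0]
    - [[46,0,67],0]
    - [[46,0,67],0]

```text
time: 4.8
position: [0.3793, 0.0581, 0.063]
eef_rot: [0.718, 0.696, -0.001, -0.001]
wrist_force: [0.7, 0.2, 0.1]
gripper_width: 0.007
gripper_force: 0.0
```

```bash
python3 - <<'E'
from h import *
goal(-90,-23,.064)
s=bot.snapshot("wrist");s2=bot.snapshot("scene")
cv2.imwrite("pics/w2.png",np.hstack([cv2.resize(s["pixels"],(400,300)),cv2.resize(s2["pixels"][130:280,130:330],(400,300))]))
print(bot.read_state()["wrist_force"],proj(s,[*hub,.063])/512*400)
E
```

```text
[-46.3   1.4  -1. ] turn -0.01 pos [0.3793 0.0581 0.063 ] t 4.8
[0.60535327 0.12949167 0.03609807] [318.71060098 211.07908016]
```

View pics/w2.png

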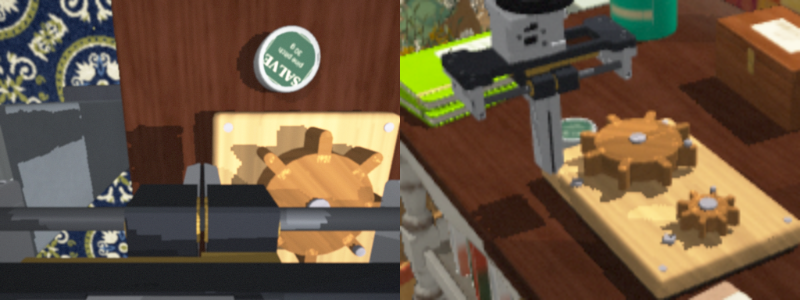

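The stud has moved to the back right, at wrist (360,250), so that was exactly one click and the board hasn't moved. Second flick, the same way.

>>> jog_arm:
  moves:
    - [[-20,0,0],0]
    - [[-46,0,0],0]
    - [[-46,0,0],0]
    - [[-46,10,0],0]
    - [[-46,20,0],0]
    - [[-46,27,0],0]
    - [[-46,27,0],0]
    - [[-40,27,0],0]
    - [[-34,27,0],0]
    - [[-28,27,0],0]
    - [[-22,27,0],0]
    - [[-16,27,0],0]
    - [[-10,27,0],0]
    - [[-5,27,0],0]
    - [[0,27,0],0]
    - [[0,27,0],0]
    - [[0,14,0],0]
    - [[0,1,0],0]
    - [[0,1,0],0]

```text
time: 7.28
position: [0.3804, 0.0581, 0.063]
eef_rot: [0.718, 0.696, -0.0, -0.001]
wrist_force: [0.0, 0.2, -0.3]
gripper_width: 0.006
gripper_force: 0.0
```

```bash
python3 - <<'E'
from h import *
goal(-90,-23,.064)
s=bot.snapshot("wrist");s2=bot.snapshot("scene")
cv2.imwrite("pics/w3.png",np.hstack([cv2.resize(s["pixels"],(400,300)),cv2.resize(s2["pixels"][130:280,130:330],(400,300))]))
E
```

```text
[-46.3   0.3  -1. ] turn -0.0 pos [0.3804 0.0581 0.063 ] t 7.275
```

View pics/w3.png

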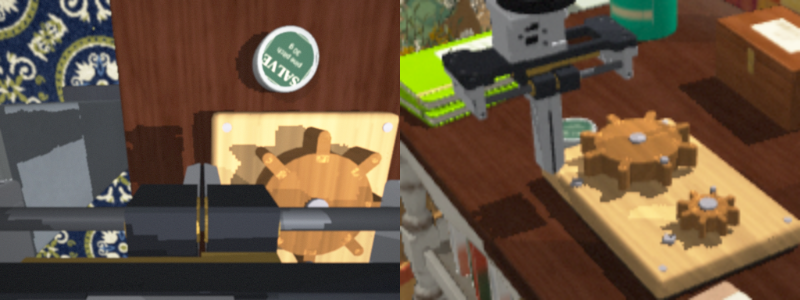

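The stud is now at scene crop (664,160), on the lobe facing the small wheel. That makes two clicks done and two to go. Third flick.

>>> jog_arm:
  moves:
    - [[-20,0,0],0]
    - [[-46,0,0],0]
    - [[-46,0,0],0]
    - [[-46,10,0],0]
    - [[-46,20,0],0]
    - [[-46,27,0],0]
    - [[-46,27,0],0]
    - [[-40,27,0],0]
    - [[-34,27,0],0]
    - [[-28,27,0],0]
    - [[-22,27,0],0]
    - [[-16,27,0],0]
    - [[-10,27,0],0]
    - [[-5,27,0],0]
    - [[0,27,0],0]
    - [[0,27,0],0]
    - [[0,14,0],0]
    - [[0,1,0],0]
    - [[0,1,0],0]

```text
time: 9.75
position: [0.3814, 0.0581, 0.063]
eef_rot: [0.718, 0.696, -0.0, -0.001]
wrist_force: [0.4, 0.3, -0.1]
gripper_width: 0.008
gripper_force: 0.0
```

```bash
python3 - <<'E'
from h import *
goal(-90,-23,.064)
s=bot.snapshot("wrist");s2=bot.snapshot("scene")
cv2.imwrite("pics/w4.png",np.hstack([cv2.resize(s["pixels"],(400,300)),cv2.resize(s2["pixels"][130:280,130:330],(400,300))]))
E
```

```text
[-46.3  -0.7  -1. ] turn -0.0 pos [0.3814 0.0581 0.063 ] t 9.75
```

View pics/w4.png

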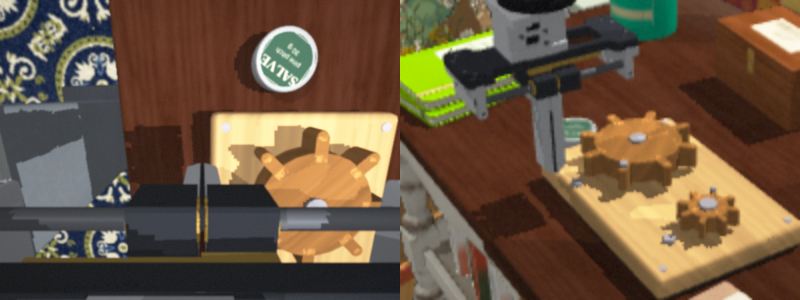

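The stud is at scene crop (624,163), front right, so one click is left. I'll do the last flick, then withdraw and lift.

>>> jog_arm:
  moves:
    - [[-20,0,0],0]
    - [[-46,0,0],0]
    - [[-46,0,0],0]
    - [[-46,10,0],0]
    - [[-46,20,0],0]
    - [[-46,26,0],0]
    - [[-46,26,0],0]
    - [[-40,26,0],0]
    - [[-34,26,0],0]
    - [[-28,26,0],0]
    - [[-22,26,0],0]
    - [[-16,26,0],0]
    - [[-10,26,0],0]
    - [[-5,26,0],0]
    - [[0,26,0],0]
    - [[0,26,0],0]
    - [[0,14,0],0]
    - [[0,-1,0],0]
    - [[0,-1,-50],0]
    - [[0,-1,-90],0]

```text
time: 12.35
position: [0.3807, 0.058, 0.1542]
eef_rot: [0.718, 0.696, -0.0, -0.0]
wrist_force: [0.7, -1.1, 0.2]
gripper_width: 0.004
gripper_force: 0.0
```

>>> jog_arm:
  moves:
    - [[0,0,-10],0]
    - [[0,0,-10],0]
    - [[0,0,-10],0]
    - [[0,0,-10],0]

```text
time: 12.85
position: [0.381, 0.0581, 0.1618]
eef_rot: [0.718, 0.696, -0.001, -0.001]
wrist_force: [-1.3, -0.1, -1.0]
gripper_width: 0.007
gripper_force: 0.0
```

```bash
python3 - <<'E'
from h import *
s=bot.snapshot("wrist");s2=bot.snapshot("scene")
cv2.imwrite("pics/w5.png",np.hstack([cv2.resize(s["pixels"],(400,300)),cv2.resize(s2["pixels"][130:280,130:330],(400,300))]))
E
```

```text
(no output)
```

View pics/w5.png

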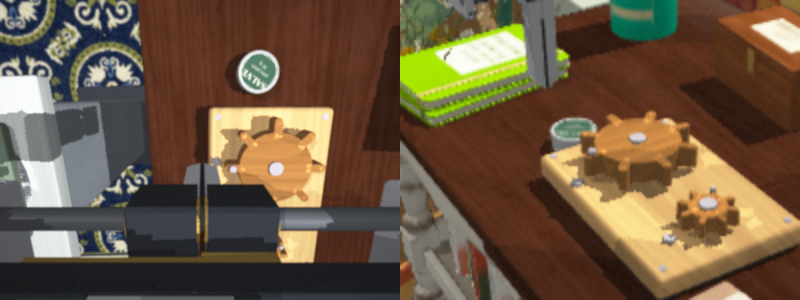

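The stud is now at (592,152) in the scene crop and (233,168) in the wrist view, on the front lobe in line with the pointer at (577,183) and (216,161). Nothing else has moved and the fingers are clear.

```bash
python3 -c "
from h import *
print(bot.job_done())"
```

```text
the job is handed in; nothing more can be done
None
```

The big wheel was flicked four clicks clockwise and, in the last pictures, its studded lobe rests at the pointer with nothing else visibly moved; I then handed the job in, but no verdict came back.

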